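Sort the brass mouthpieces into their job trays

TASK

Pick out the four golden brass mouthpieces and stand each one upright on its rim, shank up, on the floor of its own job tray: the smallest in the red tray, the second smallest in the yellow, the second largest in the green and the largest in the blue. Leave the two silver mouthpieces standing where they are, and never knock a mouthpiece over on its side.

Things in the scene. Friction and masses are not known exactly. Their poses are not given: they have to be found in the camera images.
- brass_horn: Smallest of the four golden brass mouthpieces (horn); golden, loose, standing on its wide rim, shank up, 58 mm tall. Rim 24 mm across at the bottom; cup part narrows up to 27 mm high; above it the slim round shank to grip, 10 mm across at its foot, 9 mm at the top; dark bore on top. About 60 g. Origin: centre of the underside (rim face); z up along the shank; yaw means nothing.
- brass_alto: Second smallest of the four golden brass mouthpieces (alto horn); golden, loose, standing on its wide rim, shank up, 73 mm tall. Rim 34 mm across at the bottom; cup part narrows up to 32 mm high; above it the slim round shank to grip, 11 mm across at its foot, 10 mm at the top; dark bore on top. About 100 g. Origin: centre of the underside (rim face); z up along the shank; yaw means nothing.
- brass_trombone: Second largest of the four golden brass mouthpieces (trombone); golden, loose, standing on its wide rim, shank up, 86 mm tall. Rim 43 mm across at the bottom; cup part narrows up to 37 mm high; above it the slim round shank to grip, 13 mm across at its foot, 12 mm at the top; dark bore on top. About 160 g. Origin: centre of the underside (rim face); z up along the shank; yaw means nothing.
- brass_tuba: Largest of the four golden brass mouthpieces (tuba); golden, loose, standing on its wide rim, shank up, 99 mm tall. Rim 53 mm across at the bottom; cup part narrows up to 42 mm high; above it the slim round shank to grip, 16 mm across at its foot, 15 mm at the top; dark bore on top. About 260 g. Origin: centre of the underside (rim face); z up along the shank; yaw means nothing.
- silver_small: The smaller silver-coloured mouthpiece; leave it standing; silver-grey, loose, standing on its wide rim, shank up, 72 mm tall. Rim 28 mm across at the bottom; cup part narrows up to 32 mm high; above it the slim round shank to grip, 10 mm across at its foot, 10 mm at the top; dark bore on top. About 90 g. Origin: centre of the underside (rim face); z up along the shank; yaw means nothing.
- silver_large: The larger silver-coloured mouthpiece; leave it standing; silver-grey, loose, standing on its wide rim, shank up, 85 mm tall. Rim 40 mm across at the bottom; cup part narrows up to 37 mm high; above it the slim round shank to grip, 13 mm across at its foot, 12 mm at the top; dark bore on top. About 150 g. Origin: centre of the underside (rim face); z up along the shank; yaw means nothing.
- tray_red: Red square open plastic job tray, fixed to the bench: outside 80 x 80 mm, 16 mm high, walls 4 mm, so 72 x 72 mm inside; inner floor 4 mm above the bench. Origin: centre of the underside, at bench height; x and y along its sides, z up.
- tray_yellow: Yellow square open plastic job tray, fixed to the bench: outside 80 x 80 mm, 16 mm high, walls 4 mm, so 72 x 72 mm inside; inner floor 4 mm above the bench. Origin: centre of the underside, at bench height; x and y along its sides, z up.
- tray_green: Green square open plastic job tray, fixed to the bench: outside 80 x 80 mm, 16 mm high, walls 4 mm, so 72 x 72 mm inside; inner floor 4 mm above the bench. Origin: centre of the underside, at bench height; x and y along its sides, z up.
- tray_blue: Blue square open plastic job tray, fixed to the bench: outside 80 x 80 mm, 16 mm high, walls 4 mm, so 72 x 72 mm inside; inner floor 4 mm above the bench. Origin: centre of the underside, at bench height; x and y along its sides, z up.
Things that resemble listed ones, but are neither listed nor needed, are in the scene too. Leave any pink or turquoise look-alike of the brass_trombone alone.

How it is judged:
By the outcome, as a careful person would: the job done as asked, in the order asked, and still so for the second after the job is handed in, with the robot touching nothing.
It also fails if it takes over 120 s, if anything falls off the work surface, if the arm or the gripper's body presses on something with over 40 N, if the wrist force passes 120 N, or if a joint passes its speed limit or range.

ROBOT

A 6-joint arm with a two-finger parallel gripper is mounted at the origin on the work surface. World frame = base frame: x ahead of the robot, y to its left, z up, the work surface at z = 0. Lengths are in mm, angles in rad, forces in N, time in s.
With the tool pointing down it reaches from about 350 to 975 mm from the base axis. Payload 7.1 kg.
Tool frame: the origin (TCP) lies at the very end of the fingers, on their centre line; the grasp point (between the pads) lies 19 mm behind it; z points along the fingers, y is the direction in which the jaws open and shut (so a half turn about z gives the same grasp; the last joint's range is limited). The gripper opens to 88 mm and grips with 3 to 60 N. Pads are 20 mm wide; open, the fingers measure 115 mm over their backs; the gripper's body (75 mm by 178 mm) begins 61 mm behind the grasp point.
Start: joints at [-1.122, 0.423, 1.63, -0, 1.089, -0.019], TCP at [281.841, -557.826, 200.575] pointing down, gripper open.
Joint ranges: [-3, 3], [-0.9, 2.11], [0.09, 2.58], [-1.31, 4.45], [0.11, 2.69], [-2.54, 2.54]. Speed limits (rad/s): [2.39, 2.39, 3.01, 3.14, 3.14, 3.14].

INTERFACE

Orientations are given as a rotation vector (axis times angle).
In Python, from workcell import * gives the robot as it stands.
- The arm moves only by the tool play_rows, never from a script. Its argument "plan" is text: rows parted by semicolons, each of 7 numbers parted by spaces: the finger opening in cm, from 0 to 8.78, then the shift along the tool's x, y, z in cm, then the turn, a rotation vector about the tool's x, y, z in degrees. A call has 1 to 20 rows; each row shifts and turns the commanded pose from where the row before left it, along the tool's axes as they then stand; what a row does not reach is not made up. A row lasts 1/8 s, in which the tool goes at most 62.5 mm and 10.7 degrees, less where a joint would pass 70% of its speed; a pose out of reach is approached as far as the arm can. A call is refused whole if a number of a shift passes 6.25 or a number of a turn 10.7, either way. A call with a gripper value outside its range is refused whole. The fingers move at their own pace and stop on an object; the grip force is fixed at half the most. Time passes only in rows, so rows that do not move let the fingers close. It gives the time, the measured TCP pose, the force and the opening at its end, in the units of the state.
- get_obs(): the state, without advancing time (a new reading comes with each control period).
- get_image(name): name is "scene" or "top" or "wrist"; returns a dict with "pixels" (480x640x3 uint8, red, green, blue), "range_z" (480x640 float32, mm along the optical axis (not along the pixel's ray), 0 where there is no reading), "fx", "fy", "cx", "cy" (pixels), "eye" and "attitude" of the camera in the world. Camera axes: x right, y down, z forward; pixel columns grow to the right and rows downward; lengths in mm; the calibration is good to about 2 mm. The wrist camera is an equidistant fisheye: a pixel r from the principal point sees the ray r / f radians off the axis. A picture is of the moment at which its call begins.
- close_job(): hands the job in, once; it reports no verdict.
The state is a dict: "t": time; "qpos": joint angles; "qvel": joint speeds; "joint_torque": joint torques, N m; "ee_pos": TCP position; "orientation": TCP orientation; "ft_force": force on the tool from outside, world axes, zero at the start; "moment": the same for the moment, N m; "width": finger opening in mm.
Only numpy, scipy, OpenCV 4.12 (cv2) and the standard library are available. Lean on these libraries where they do the work, as an engineer would, in place of code of your own. Each camera call takes 0.05 s, during which the arm holds its last target. There are 200 camera calls.

## Working session

There is one attempt and no reset: what is moved stays moved. The work goes in short steps, Python scripts to look and compute and a tool call to move; the robot and the scene stay as the last step left them, time stands still between calls to the robot, and variables do not carry over. Pictures are saved under pics/ and viewed, about 12 in all and at most 16, crops included, and the job is handed in when it is done.

Besides the shell and the picture viewer there is one more tool, called after ">>>" by a JSON object that holds its "name" and its "arguments", one argument or row to a line. play_rows: Moves the arm, as the interface text tells. Its arguments: {"type":"object","properties":{"plan":{"type":"string"}},"required":["plan"]}

```bash
mkdir -p pics; ls; python3 - <<'E'
from workcell import *
import cv2,numpy as np
o=get_obs();print(o)
for n in("scene","top"):
    i=get_image(n);cv2.imwrite(f"pics/{n}0.png",i["pixels"][...,::-1]);np.savez(f"{n}0.npz",**i)
    print(n,i["fx"],i["fy"],i["cx"],i["cy"],i["eye"],i["attitude"])
E
```

```text
pics
{'t': 0.0, 'qpos': array([-1.12200102e+00,  4.23818971e-01,  1.63069204e+00, -4.51654587e-06,
        1.08860088e+00, -1.90113018e-02]), 'qvel': array([-6.75465702e-04, -4.81062214e-05, -3.40909776e-04,  6.39074830e-04,
       -4.57722143e-04,  7.65392901e-04]), 'joint_torque': array([ 1.11344601e-03, -5.44620681e+01, -2.73670292e+01,  6.43873634e-02,
        2.27792328e-02, -1.12307032e-04]), 'ee_pos': array([ 281.58927077, -557.30774944,  199.81457758]), 'orientation': array([-3.05460045e+00, -7.27806063e-01,  5.14780037e-04]), 'ft_force': array([-0.29291202, -0.39533677, -0.60930459]), 'moment': array([-0.04496197, -0.01041018, -0.0616689 ]), 'width': 88.09238298311261}
scene 461.9820716420862 461.9820716420862 316.35819352614686 235.38778678614784 [891.90382981 584.03502897 786.74841563] [-0.74492761 -2.65644172  1.03997833]
top 570.2866264860304 570.2866264860304 317.7304388499347 237.9511264347245 [ 359.75999639    5.45249456 1160.35746752] [-2.1167917   2.16045279 -0.14092026]
```

View pics/top0.png

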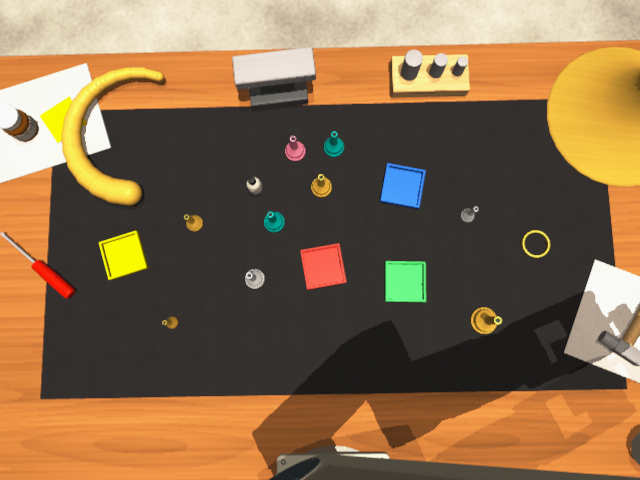

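View pics/scene0.png

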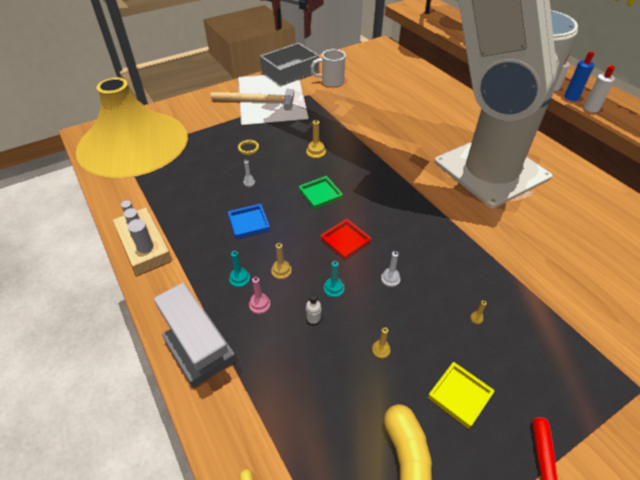

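Top view: the golden candidates are at (485,320), (321,186), (194,222) and (170,322). The silver ones are at (254,278) and (468,214), the turquoise at (334,146) and (274,221), and the pink at (295,150). The trays are yellow (122,255), red (323,266), green (405,281) and blue (403,186). The scene view shows the same layout. Next I measure from both views.

```bash
cat > h.py <<'E'
import numpy as np,cv2
from scipy.spatial.transform import Rotation as R
def cloud(i):
    v,u=np.mgrid[0:480,0:640]; z=i["range_z"].astype(float)
    if "wr" in i: 
        x=(u-i["cx"])/i["fx"];y=(v-i["cy"])/i["fy"];r=np.hypot(x,y)+1e-9
        s=np.tan(np.minimum(r,1.5))/r; p=np.dstack([x*s*z,y*s*z,z])
    else: p=np.dstack([(u-i["cx"])/i["fx"]*z,(v-i["cy"])/i["fy"]*z,z])
    w=p@R.from_rotvec(i["attitude"]).as_matrix().T+i["eye"]
    w[z==0]=np.nan
    return w
def hsv(i): return cv2.cvtColor(np.ascontiguousarray(i["pixels"]),cv2.COLOR_RGB2HSV)
E
python3 - <<'E'
from h import *
for n in("top","scene"):
    i=dict(np.load(n+"0.npz"));w=cloud(i);h=hsv(i)
    print(n,"bench z",np.nanmedian(w[300:360,200:280,2]) if n=="top" else "")
    # objects: above 8 mm in mat region
    ok=(w[...,2]>6)&(w[...,2]<130)&(w[...,0]>250)&(w[...,0]<720)&(np.abs(w[...,1])<480)
    m=cv2.morphologyEx(ok.astype(np.uint8),cv2.MORPH_OPEN,np.ones((2,2)))
    k,l,st,c=cv2.connectedComponentsWithStats(m)
    for j in range(1,k):
        if st[j,4]<25: continue
        s=l==j;p=w[s];zt=np.percentile(p[:,2],98)
        t=p[p[:,2]>zt-8]; col=np.median(h[s],0)
        b=p[p[:,2]<zt-8]
        r=cv2.minAreaRect(p[:,:2].astype(np.float32)) 
        print(c[j].round(),st[j,4],"hsv",col,"top",t.mean(0).round(1),"zmax",zt.round(1),"rect",np.round(r[0],1),np.round(r[1],1),round(r[2],1))
E
```

```text
top bench z -0.05254790185074398
[334. 149.] 182 hsv [ 87.  255.  138.5] top [718.8 -16.6  73.9] zmax 72.8 rect [712.1 -18.8] [17.3 35.9] 7.3
[295. 151.] 263 hsv [175. 125. 211.] top [nan nan nan] zmax nan rect [718.6  65.9] [32.9 34.4] 38.0
[405. 185.] 375 hsv [108. 187. 231.] top [nan nan nan] zmax nan rect [ 635.3 -158.5] [82.5 83.2] 78.5
[114. 189.] 1282 hsv [ 24. 179. 250.] top [nan nan nan] zmax nan rect [634.1 439.2] [113.8  51.3] 60.7
[322. 186.] 309 hsv [ 19. 189. 199.] top [nan nan nan] zmax nan rect [639.1  11.7] [23.8 42.9] 43.9
[255. 185.] 214 hsv [ 19.   44.  122.5] top [638.1 147.9  74.8] zmax 77.4 rect [637.  144.7] [19.  30.8] 41.6
[470. 214.] 150 hsv [ 19.  20. 128.] top [ 570.5 -285.8   70.9] zmax 73.1 rect [ 571.6 -294.6] [21.3 40. ] 13.9
[274. 222.] 297 hsv [ 87. 255. 142.] top [nan nan nan] zmax nan rect [564.1 107.6] [26.3 41. ] 58.2
[194. 223.] 212 hsv [ 19.  190.  185.5] top [567.3 274.   71.8] zmax 74.0 rect [564.5 274.5] [27.7 32.1] 13.4
[123. 256.] 465 hsv [ 29. 255. 194.] top [nan nan nan] zmax nan rect [502.  418.9] [79.7 82.5] 17.7
[529. 234.] 26 hsv [ 
[... 1730 characters left out ...]
-8.2] [31.2 16. ] 87.1
[263. 297.] 220 hsv [171. 105. 165.] top [nan nan nan] zmax nan rect [705.5  46.6] [85.9  8.7] 71.9
[314. 310.] 339 hsv [ 15.  25. 123.] top [nan nan nan] zmax nan rect [631.5 133.3] [68.4 19.4] 58.8
[480. 314.] 168 hsv [ 21.  183.  144.5] top [nan nan nan] zmax nan rect [346.2 318. ] [58.2 15.7] 15.5
[383. 346.] 303 hsv [ 21. 179. 168.] top [nan nan nan] zmax nan rect [552.3 274.7] [61.8 24. ] 26.5
[462. 395.] 697 hsv [ 30. 255. 202.] top [nan nan nan] zmax nan rect [498.8 421.2] [89.2 79.6] 16.6
[408. 440.] 2043 hsv [ 23. 177. 241.] top [nan nan nan] zmax nan rect [637.6 440.6] [112.3  42.3] 60.7<stdin>:15: RuntimeWarning: Mean of empty slice.
  ret = um.true_divide(
```

```bash
python3 - <<'E'
from h import *
G=dict(horn=(363,318),alto=(564,274),trombone=(636,14),tuba=(353,-313),silver_s=(571,-292),silver_l=(447,148),red=(471,10),yellow=(502,419),green=(435,-150),blue=(635,-158))
for n in("top","scene"):
    i=dict(np.load(n+"0.npz"));w=cloud(i);h=hsv(i);print(n)
    for k,(x,y) in G.items():
        tray=k in("red","yellow","green","blue")
        s=(np.hypot(w[...,0]-x,w[...,1]-y)<(60 if tray else 38))&(w[...,2]>6)
        if k in("horn","alto","trombone","tuba"): s&=h[...,1]>110
        p=w[s]
        if tray:
            p=p[(p[:,2]<18)];p=p[np.abs(p[:,2]-16)<3];r=cv2.minAreaRect(p[:,:2].astype(np.float32));f=w[np.hypot(w[...,0]-x,w[...,1]-y)<20][:,2]
            print(k,len(p),"rimz",np.median(p[:,2]).round(1),"floor z",np.median(f).round(1),np.round(r[0],1),np.round(r[1],1),round(r[2],1));continue
        z=np.percentile(p[:,2],97);t=p[p[:,2]>z-6];b=p[(p[:,2]<14)]
        print(k,len(p),"zmax",z.round(1),"top",t.mean(0).round(1),len(t),"low mean",b.mean(0).round(1),"low rect",np.round(cv2.minEnclosingCircle(b[:,:2].astype(np.float32))[0],1),np.ptp(b,0).round())
E
```

```text
top
horn 112 zmax 58.5 top [366.4 317.7  57. ] 17 low mean [366.2 313.5  10.3] low rect [366.3 317.3] [22. 19.  8.]
alto 213 zmax 73.6 top [568.3 275.3  72.1] 23 low mean [562.8 270.2   9.6] low rect [567.6 275.1] [32. 32.  8.]
trombone 308 zmax 86.4 top [637.7  12.   85.3] 29 low mean [631.6  11.5   9.3] low rect [638.4  12.2] [39. 40.  8.]
tuba 532 zmax 99.1 top [ 358.2 -306.1   98.1] 44 low mean [ 358.  -296.8    9.1] low rect [ 358.  -305.9] [50. 50.  8.]
silver_s 162 zmax 72.9 top [ 571.7 -285.7   71.2] 22 low mean [ 568.6 -284.2    9.4] low rect [ 571.5 -293.9] [72. 50.  8.]
silver_l 276 zmax 85.8 top [450.8 151.6  84.4] 30 low mean [447.4 148.8   8.9] low rect [447.  146.5] [51. 55.  8.]
red 237 rimz 15.5 floor z 3.3 [472.5  12.1] [80.2 79.8] 9.0
yellow 258 rimz 15.2 floor z 3.0 [503.8 419.4] [81.2 81.3] 16.9
green 234 rimz 15.4 floor z 3.3 [ 438.5 -152.4] [80.4 80.1] 87.9
blue 241 rimz 15.4 floor z 3.4 [ 635.7 -155.2] [80.1 81.1] 78.4
scene
horn 168 zmax 59.3 top [366.4 320.5  57.6] 21 low mean [371.3 322.3   9.6] low rect [367.3 320.6] [17. 22.  8.]
alto 306 zmax 73.5 top [568.2 277.6  72.7] 31 low mean [574.  282.9   9.7] low rect [568.5 278. ] [31. 32.  8.]
trombone 345 zmax 86.4 top [639.2  15.8  85.6] 26 low mean [642.8  24.9   9.6] low rect [638.9  15.4] [40. 37.  8.]
tuba 347 zmax 98.8 top [ 358.7 -303.8   98. ] 26 low mean [ 364.2 -291.5    9.2] low rect [ 359.  -301.4] [49. 40.  7.]
silver_s 141 zmax 71.4 top [ 571.7 -282.7   70.7] 15 low mean [ 574.1 -277.9   10. ] low rect [ 572.2 -282.2] [25. 17.  8.]
silver_l 343 zmax 85.9 top [451.8 154.3  84.4] 31 low mean [457.9 161.9   9.6] low rect [451.5 154.6] [37. 36.  8.]
red 246 rimz 15.8 floor z 4.6 [471.3  13. ] [83.9 82.9] 9.5
yellow 450 rimz 16.1 floor z 4.4 [502.6 420.1] [82.9 79.9] 16.7
green 186 rimz 16.0 floor z 4.1 [ 438.3 -151.3] [83.5 81.6] 87.8
blue 213 rimz 15.7 floor z 4.5 [ 634.7 -154.5] [86.2 79.9] 77.8
```

Both views agree to within 4 mm. The heights (58/73/86/99 mm) confirm horn, alto, trombone and tuba, and the silver ones match too. I turn the tool so that tool x = world y and tool y = world x, then go around the base towards the horn.

>>> {"name": "play_rows", "arguments": {
  "plan": "8.7 0 0 0 0 0 -10.53; 8.7 0 0 0 0 0 -10.53; 8.7 0 0 0 0 0 -10.53; 8.7 0 0 0 0 0 -10.53; 8.7 0 0 0 0 0 -10.53; 8.7 0 0 0 0 0 -10.53; 8.7 4.57 1.98 0 0 0 0; 8.7 4.57 1.98 0 0 0 0; 8.7 4.57 1.98 0 0 0 0; 8.7 4.57 1.98 0 0 0 0; 8.7 4.57 1.98 0 0 0 0; 8.7 4.57 1.98 0 0 0 0; 8.7 4.57 1.98 0 0 0 0; 8.7 4.57 1.98 0 0 0 0; 8.7 4.57 1.98 0 0 0 0; 8.7 4.57 1.98 0 0 0 0"
}}

```text
t: 2.1
ee_pos: [480.3, -99.3, 200.5]
orientation: [-2.222, -2.221, 0.0]
ft_force: [0.5, -0.8, 0.4]
width: 87.0
```

>>> {"name": "play_rows", "arguments": {
  "plan": "8.7 4.65 -1.27 0 0 0 0; 8.7 4.65 -1.27 0 0 0 0; 8.7 4.65 -1.27 0 0 0 0; 8.7 4.65 -1.27 0 0 0 0; 8.7 4.65 -1.27 0 0 0 0; 8.7 4.65 -1.27 0 0 0 0; 8.7 4.65 -1.27 0 0 0 0; 8.7 4.65 -1.27 0 0 0 0; 8.7 4.65 -1.27 0 0 0 0; 4.5 0 0 0 0 0 0; 4.5 0 0 0 0 0 0; 4.5 0 0 0 0 0 0"
}}

```text
t: 3.6
ee_pos: [365.9, 316.5, 200.4]
orientation: [2.223, 2.22, -0.001]
ft_force: [0.4, 0.2, -0.0]
width: 60.5
```

```bash
cat > look.py <<'E'
import sys
from workcell import *
from h import *
# usage: look.py tag x y z kind : find the piece near x,y in the wrist picture
tag,x,y,zh=sys.argv[1],*map(float,sys.argv[2:5]); save=len(sys.argv)>5
o=get_obs();i=get_image("wrist");i["wr"]=1;w=cloud(i);h=hsv(i)
e=o["ee_pos"];print("t",round(o["t"],2),"ee",e.round(1),R.from_rotvec(o["orientation"]).as_matrix().round(3)[:2,:2].tolist(),"w",round(o["width"],1),"F",o["ft_force"].round(1))
s=(np.hypot(w[...,0]-x,w[...,1]-y)<30)&(w[...,2]>zh-25)&(w[...,2]<zh+8)&(h[...,1]>110)
p=w[s]
if len(p)>10:
    zt=np.percentile(p[:,2],97);t=p[p[:,2]>zt-6];v,u=np.nonzero(s)
    print("n",len(p),"px",u.mean().round(),v.mean().round(),"zmax",zt.round(1),"top",t.mean(0).round(1),"shank",((p.max(0)+p.min(0))/2).round(1),"tcp->top cm: x",((t.mean(0)-e)[1]/10).round(2),"y",((t.mean(0)-e)[0]/10).round(2))
else: print("few",len(p),i["eye"],i["attitude"])
if save: cv2.imwrite(f"pics/{tag}.png",i["pixels"][...,::-1])
E
python3 look.py w1 366.4 319 58 s
```

```text
t 3.6 ee [365.9 316.5 200.4] [[0.002, 1.0], [1.0, -0.002]] w 60.5 F [ 0.4  0.2 -0. ]
n 115 px 323.0 214.0 zmax 59.0 top [365.3 318.9  57.5] shank [365.6 318.5  46.3] tcp->top cm: x 0.25 y -0.07
```

View pics/w1.png

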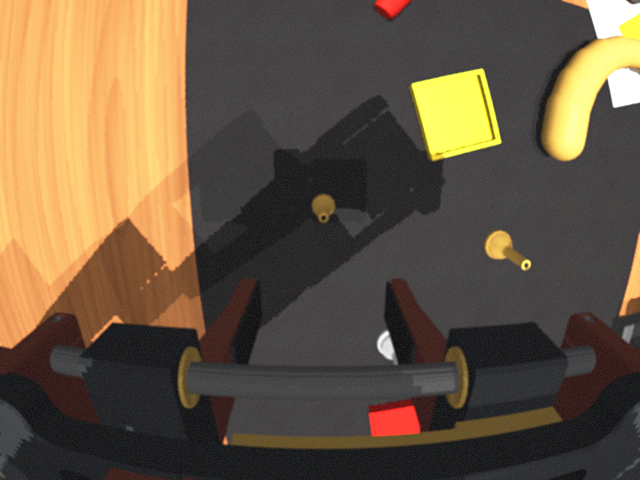

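The wrist view shows the horn at (323,207), a single small golden piece between the jaws. It's clearly smaller than the alto at (510,250), so I descend and grip.

>>> {"name": "play_rows", "arguments": {
  "plan": "4 0.25 0 3 0 0 0; 4 0 0 4 0 0 0; 4 0 0 4 0 0 0; 4 0 0 3 0 0 0; 4 0 0 1.8 0 0 0; 4 0 0 1 0 0 0; 4 0 0 0 0 0 0; 4 0 0 0 0 0 0; 0 0 0 0 0 0 0; 0 0 0 0 0 0 0; 0 0 0 0 0 0 0; 0 0 0 0 0 0 0; 0 0 0 0 0 0 0; 0 0 0 0 0 0 0; 0 0 0 0 0 0 0; 0 0 0 0 0 0 0"
}}

```text
t: 5.65
ee_pos: [365.9, 320.3, 32.7]
orientation: [2.222, 2.221, 0.0]
ft_force: [0.5, 0.1, 2.6]
width: 5.9
```

The opening of 5.9 mm is less than the 9–10 mm shank. I lift a little and check.

>>> {"name": "play_rows", "arguments": {
  "plan": "0 0 0 -1 0 0 0; 0 0 0 -2 0 0 0; 0 0 0 -2 0 0 0; 0 0 0 0 0 0 0"
}}

```text
t: 6.15
ee_pos: [366.5, 320.8, 84.0]
orientation: [2.222, 2.221, 0.004]
ft_force: [-0.6, 0.8, -1.7]
width: 5.7
```

```bash
python3 look.py w2 366 319 105 s
```

```text
t 6.15 ee [366.5 320.8  84. ] [[0.0, 1.0], [1.0, -0.0]] w 5.7 F [-0.6  0.8 -1.7]
n 604 px 323.0 289.0 zmax 112.2 top [365.3 326.  109.3] shank [365.5 323.6  96.5] tcp->top cm: x 0.52 y -0.12
```

View pics/w2.png

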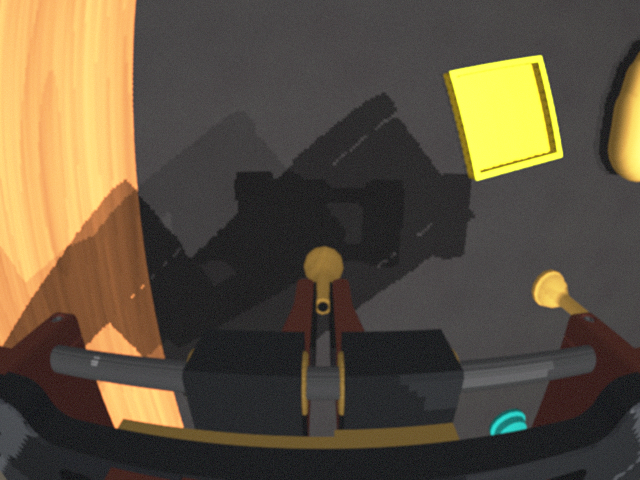

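The horn is held: shank at (323,290), upright. I carry it to the red tray.

>>> {"name": "play_rows", "arguments": {
  "plan": "0 0 0 -4.3 0 0 0; 0 0 0 -4.3 0 0 0; 0 -3.85 1.32 0 0 0 0; 0 -3.85 1.32 0 0 0 0; 0 -3.85 1.32 0 0 0 0; 0 -3.85 1.32 0 0 0 0; 0 -3.85 1.32 0 0 0 0; 0 -3.85 1.32 0 0 0 0; 0 -3.85 1.32 0 0 0 0; 0 -3.85 1.32 0 0 0 0; 0 0 0 0 0 0 0; 0 0 0 3 0 0 0; 0 0 0 3 0 0 0; 0 0 0 2.5 0 0 0; 0 0 0 0 0 0 0"
}}

```text
t: 8.07
ee_pos: [468.9, 12.9, 81.7]
orientation: [-2.218, -2.219, 0.006]
ft_force: [-0.5, 0.1, -0.6]
width: 5.9
```

```bash
python3 look.py w3 472 14 110 s; python3 - <<'E'
from workcell import *
import cv2
cv2.imwrite("pics/s3.png",get_image("scene")["pixels"][140:340,200:470,::-1].repeat(2,0).repeat(2,1))
E
```

```text
t 8.07 ee [468.9  12.9  81.7] [[-0.0, 1.0], [1.0, 0.0]] w 5.9 F [-0.5  0.1 -0.6]
n 782 px 323.0 290.0 zmax 117.3 top [468.   23.8 114.6] shank [468.   15.8 101.5] tcp->top cm: x 1.09 y -0.1
```

View pics/s3.png

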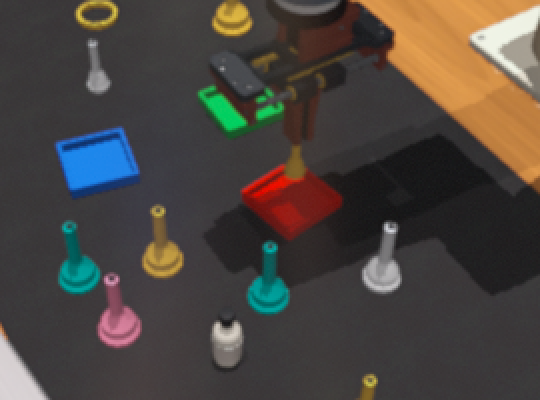

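The horn hangs upright over the inside of the red tray at (293,170) in the crop. I lower and release it.

>>> {"name": "play_rows", "arguments": {
  "plan": "0 0 0 2 0 0 0; 0 0 0 1.6 0 0 0; 0 0 0 0.6 0 0 0; 0 0 0 0.4 0 0 0; 0 0 0 0 0 0 0; 0 0 0 0 0 0 0; 4 0 0 0 0 0 0; 4 0 0 0 0 0 0; 4 0 0 0 0 0 0; 4 0 0 0 0 0 0; 4 0 0 0 0 0 0; 4 0 0 -2 0 0 0; 4 0 0 -4 0 0 0; 4 0 0 -5 0 0 0; 4 0 0 -5 0 0 0; 4 0 0 0 0 0 0"
}}

```text
t: 10.18
ee_pos: [473.9, 12.1, 201.2]
orientation: [2.218, 2.217, 0.009]
ft_force: [-0.1, -0.1, -0.1]
width: 39.8
```

```bash
python3 look.py w4 470 14 62 s
```

```text
t 10.18 ee [473.9  12.1 201.2] [[0.0, 1.0], [1.0, -0.0]] w 39.8 F [-0.1 -0.1 -0.1]
n 121 px 319.0 219.0 zmax 63.3 top [470.4  10.9  61.6] shank [470.1  10.6  50.6] tcp->top cm: x -0.12 y -0.35
```

The horn stands in the red tray with its top at z 62, as it should. Now the alto.

>>> {"name": "play_rows", "arguments": {
  "plan": "4 4.4 1.58 0 0 0 0; 4 4.4 1.58 0 0 0 0; 4 4.4 1.58 0 0 0 0; 4 4.4 1.58 0 0 0 0; 4 4.4 1.58 0 0 0 0; 4 4.4 1.58 0 0 0 0; 4 0 0 0 0 0 0; 4 0 0 0 0 0 0; 4 0 0 0 0 0 0"
}}

```text
t: 11.35
ee_pos: [565.4, 274.8, 196.7]
orientation: [-2.222, -2.22, 0.003]
ft_force: [-0.3, 0.2, 0.4]
width: 39.7
```

```bash
python3 look.py w5 568 276.5 73 s
```

```text
t 11.35 ee [565.4 274.8 196.7] [[0.001, 1.0], [1.0, -0.001]] w 39.7 F [-0.3  0.2  0.4]
n 165 px 327.0 220.0 zmax 74.1 top [567.6 276.5  72.6] shank [567.6 276.1  61.4] tcp->top cm: x 0.17 y 0.21
```

View pics/w5.png

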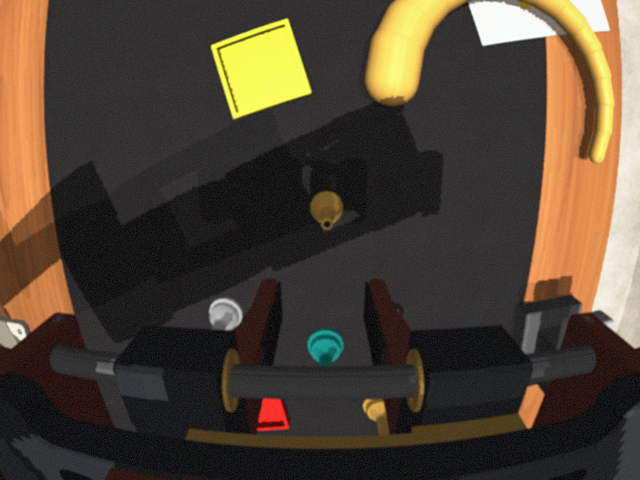

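The alto is at (327,210) in the wrist view, golden, top z 73. Descend and grip.

>>> {"name": "play_rows", "arguments": {
  "plan": "4 0.2 0.2 3 0 0 0; 4 0 0 4 0 0 0; 4 0 0 4 0 0 0; 4 0 0 3 0 0 0; 4 0 0 1.2 0 0 0; 4 0 0 0.7 0 0 0; 4 0 0 0 0 0 0; 0 0 0 0 0 0 0; 0 0 0 0 0 0 0; 0 0 0 0 0 0 0; 0 0 0 0 0 0 0; 0 0 0 0 0 0 0; 0 0 0 0 0 0 0; 0 0 0 0 0 0 0; 0 0 0 -1 0 0 0; 0 0 0 -2 0 0 0; 0 0 0 -4 0 0 0; 0 0 0 -4 0 0 0; 0 0 0 0 0 0 0"
}}

```text
t: 13.78
ee_pos: [570.5, 279.2, 153.2]
orientation: [2.22, 2.219, 0.011]
ft_force: [-0.7, -0.1, -1.5]
width: 9.2
```

```bash
python3 look.py w6 568 277 183 s
```

```text
t 13.78 ee [570.5 279.2 153.2] [[0.0, 1.0], [1.0, -0.0]] w 9.2 F [-0.7 -0.1 -1.5]
n 1254 px 323.0 297.0 zmax 190.2 top [569.1 282.6 187.3] shank [569.2 281.  174.4] tcp->top cm: x 0.34 y -0.13
```

>>> {"name": "play_rows", "arguments": {
  "plan": "0 3.55 -1.63 0 0 0 0; 0 3.55 -1.63 0 0 0 0; 0 3.55 -1.63 0 0 0 0; 0 3.55 -1.63 0 0 0 0; 0 0 0 0 0 0 0; 0 0 0 2 0 0 0; 0 0 0 2 0 0 0; 0 0 0 1 0 0 0; 0 0 0 0 0 0 0; 0 0 0 0 0 0 0"
}}

```text
t: 15.08
ee_pos: [503.5, 420.1, 98.9]
orientation: [2.222, 2.221, 0.001]
ft_force: [-0.7, -0.6, -1.0]
width: 9.4
```

```bash
python3 look.py w7 503 420 135 s
```

```text
t 15.07 ee [503.5 420.1  98.9] [[0.001, 1.0], [1.0, -0.001]] w 9.4 F [-0.7 -0.6 -1. ]
n 1389 px 322.0 297.0 zmax 141.8 top [502.6 430.2 139.4] shank [502.4 422.1 126.6] tcp->top cm: x 1.01 y -0.09
```

View pics/w7.png

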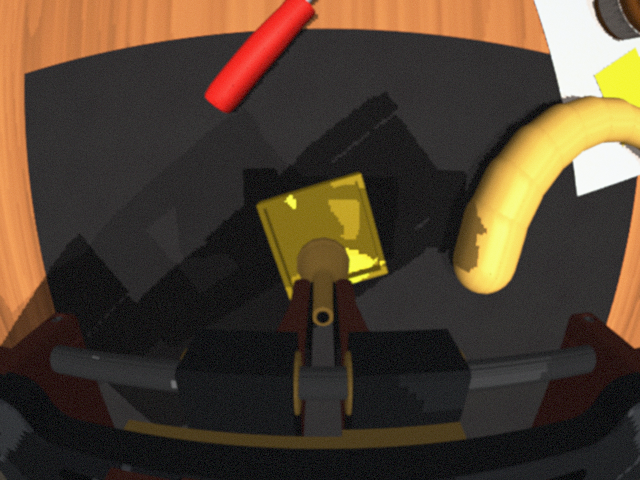

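The alto is held upright at (322,260) over the yellow tray (322,235); the offset is perspective. Lower and release.

>>> {"name": "play_rows", "arguments": {
  "plan": "0 0 0 2.5 0 0 0; 0 0 0 2 0 0 0; 0 0 0 0.6 0 0 0; 0 0 0 0.4 0 0 0; 0 0 0 0 0 0 0; 0 0 0 0 0 0 0; 4 0 0 0 0 0 0; 4 0 0 0 0 0 0; 4 0 0 0 0 0 0; 4 0 0 0 0 0 0; 4 0 0 0 0 0 0; 4 0 0 -2 0 0 0; 4 0 0 -4 0 0 0; 4 0 0 -5 0 0 0; 4 0 0 -5 0 0 0; 4 0 0 0 0 0 0"
}}

```text
t: 17.12
ee_pos: [505.5, 422.1, 210.1]
orientation: [2.221, 2.22, 0.016]
ft_force: [0.1, -0.3, 1.1]
width: 39.9
```

```bash
python3 look.py w8 503 420 77 s
```

```text
t 17.12 ee [505.5 422.1 210.1] [[0.0, 1.0], [1.0, -0.0]] w 39.9 F [ 0.1 -0.3  1.1]
n 159 px 319.0 224.0 zmax 78.2 top [502.2 418.1  76.6] shank [502.2 418.   65.4] tcp->top cm: x -0.4 y -0.33
```

The alto stands in the yellow tray, top z 77. On to the trombone.

>>> {"name": "play_rows", "arguments": {
  "plan": "4 -4.51 1.5 0 0 0 0; 4 -4.51 1.5 0 0 0 0; 4 -4.51 1.5 0 0 0 0; 4 -4.51 1.5 0 0 0 0; 4 -4.51 1.5 0 0 0 0; 4 -4.51 1.5 0 0 0 0; 4 -4.51 1.5 0 0 0 0; 4 -4.51 1.5 0 0 0 0; 4 -4.51 1.5 0 0 0 0; 4 0 0 0 0 0 0; 4 0 0 0 0 0 0; 4 0 0 0 0 0 0; 4 0 0 0 0 0 0"
}}

```text
t: 18.8
ee_pos: [637.6, 15.3, 203.5]
orientation: [-2.22, -2.223, 0.0]
ft_force: [0.5, 0.2, -0.4]
width: 39.8
```

```bash
python3 look.py w9 638.4 13.9 86 s
```

```text
t 18.8 ee [637.6  15.3 203.5] [[-0.001, 1.0], [1.0, 0.001]] w 39.8 F [ 0.5  0.2 -0.4]
n 224 px 325.0 226.0 zmax 87.2 top [638.1  12.5  85.7] shank [638.1  12.4  74.7] tcp->top cm: x -0.28 y 0.05
```

View pics/w9.png

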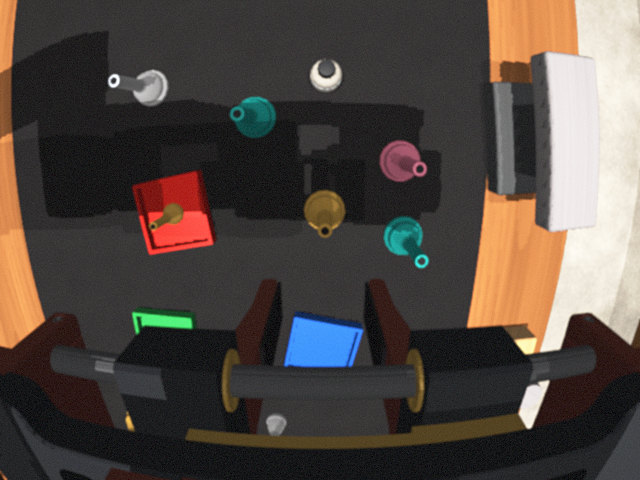

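The golden trombone is at (325,210), clear of the pink (400,160) and turquoise (403,237), (255,117) look-alikes. The horn stands in the red tray at (170,215). Descend and grip.

>>> {"name": "play_rows", "arguments": {
  "plan": "4 -0.2 0.05 3 0 0 0; 4 0 0 4 0 0 0; 4 0 0 4 0 0 0; 4 0 0 3 0 0 0; 4 0 0 1.2 0 0 0; 4 0 0 0.8 0 0 0; 4 0 0 0 0 0 0; 0 0 0 0 0 0 0; 0 0 0 0 0 0 0; 0 0 0 0 0 0 0; 0 0 0 0 0 0 0; 0 0 0 0 0 0 0; 0 0 0 0 0 0 0; 0 0 0 0 0 0 0; 0 0 0 -1 0 0 0; 0 0 0 -2 0 0 0; 0 0 0 -4 0 0 0; 0 0 0 -5 0 0 0; 0 0 0 0 0 0 0; 0 0 0 0 0 0 0"
}}

```text
t: 21.35
ee_pos: [637.8, 12.2, 163.8]
orientation: [-2.222, -2.221, 0.0]
ft_force: [-0.7, 0.1, -2.0]
width: 11.3
```

```bash
python3 look.py w10 638.4 13.9 206 s
```

```text
t 21.35 ee [637.8  12.2 163.8] [[0.0, 1.0], [1.0, -0.0]] w 11.3 F [-0.7  0.1 -2. ]
n 1914 px 322.0 301.0 zmax 212.5 top [636.6  20.1 210. ] shank [636.7  13.  197.5] tcp->top cm: x 0.79 y -0.12
```

>>> {"name": "play_rows", "arguments": {
  "plan": "0 -3.28 -3.99 0 0 0 0; 0 -3.28 -3.99 0 0 0 0; 0 -3.28 -3.99 0 0 0 0; 0 -3.28 -3.99 0 0 0 0; 0 -3.28 -3.99 0 0 0 0; 0 0 0 0 0 0 0; 0 0 0 2 0 0 0; 0 0 0 2 0 0 0; 0 0 0 2 0 0 0; 0 0 0 0 0 0 0; 0 0 0 0 0 0 0"
}}

```text
t: 22.78
ee_pos: [439.2, -151.5, 103.6]
orientation: [-2.221, -2.221, 0.0]
ft_force: [0.4, -0.5, -1.2]
width: 11.4
```

```bash
python3 look.py w11 438.4 -152 146 s
```

```text
t 22.77 ee [ 439.2 -151.5  103.6] [[-0.0, 1.0], [1.0, 0.0]] w 11.4 F [ 0.4 -0.5 -1.2]
n 1866 px 323.0 300.0 zmax 152.4 top [ 438.2 -142.4  149.6] shank [ 438.2 -149.2  137.5] tcp->top cm: x 0.91 y -0.1
```

View pics/w11.png

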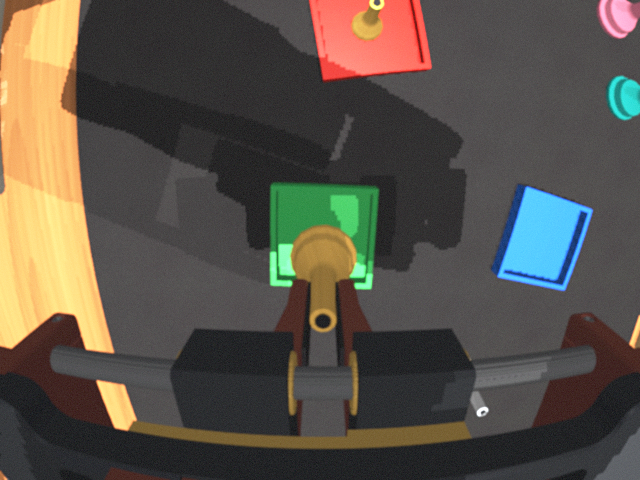

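The trombone is upright over the green tray (323,240). Lower and release.

>>> {"name": "play_rows", "arguments": {
  "plan": "0 0 0 2.5 0 0 0; 0 0 0 2 0 0 0; 0 0 0 0.6 0 0 0; 0 0 0 0.4 0 0 0; 0 0 0 0 0 0 0; 0 0 0 0 0 0 0; 4 0 0 0 0 0 0; 4 0 0 0 0 0 0; 4 0 0 0 0 0 0; 4 0 0 0 0 0 0; 4 0 0 0 0 0 0; 4 0 0 -2 0 0 0; 4 0 0 -4 0 0 0; 4 0 0 -5 0 0 0; 4 0 0 -5 0 0 0; 4 0 0 0 0 0 0"
}}

```text
t: 24.82
ee_pos: [441.3, -152.7, 212.2]
orientation: [2.217, 2.216, 0.005]
ft_force: [-0.1, 0.1, -0.3]
width: 40.0
```

```bash
python3 look.py w12 438.4 -152 90 s
```

```text
t 24.82 ee [ 441.3 -152.7  212.2] [[0.0, 1.0], [1.0, -0.0]] w 40.0 F [-0.1  0.1 -0.3]
n 196 px 319.0 220.0 zmax 91.2 top [ 438.4 -151.1   89.5] shank [ 438.4 -151.8   78.3] tcp->top cm: x 0.15 y -0.29
```

The trombone stands in the green tray (top z 90). Now the tuba.

>>> {"name": "play_rows", "arguments": {
  "plan": "4.5 -3.83 -2 0 0 0 0; 4.5 -3.83 -2 0 0 0 0; 4.5 -3.83 -2 0 0 0 0; 4.5 -3.83 -2 0 0 0 0; 4.5 0 0 0 0 0 0; 4.5 0 0 0 0 0 0; 4.5 0 0 0 0 0 0; 4.5 0 0 0 0 0 0"
}}

```text
t: 25.88
ee_pos: [359.2, -304.1, 208.4]
orientation: [-2.22, -2.222, -0.0]
ft_force: [-0.8, 0.6, 0.1]
width: 45.2
```

```bash
python3 look.py w13 358.4 -305 99 s
```

```text
t 25.88 ee [ 359.2 -304.1  208.4] [[-0.001, 1.0], [1.0, 0.001]] w 45.2 F [-0.8  0.6  0.1]
n 307 px 322.0 229.0 zmax 100.0 top [ 357.3 -306.7   98.5] shank [ 357.2 -307.3   87.5] tcp->top cm: x -0.26 y -0.19
```

View pics/w13.png

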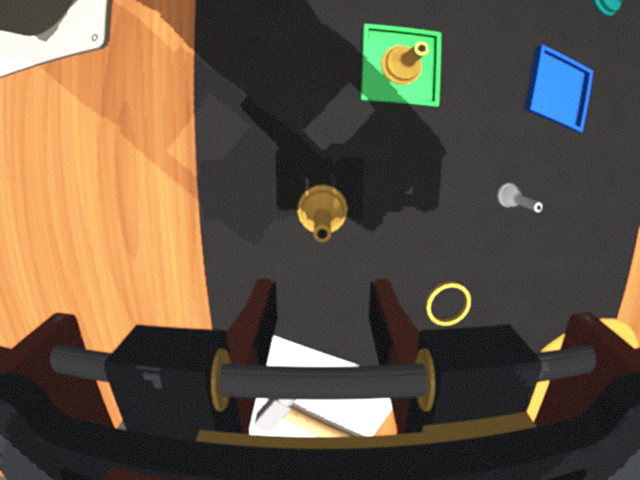

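The tuba is at (322,210), golden and the largest; the trombone stands in the green tray (402,63). Descend and grip.

>>> {"name": "play_rows", "arguments": {
  "plan": "4.5 -0.15 -0.1 3 0 0 0; 4.5 0 0 4 0 0 0; 4.5 0 0 4 0 0 0; 4.5 0 0 3 0 0 0; 4.5 0 0 1.2 0 0 0; 4.5 0 0 0.8 0 0 0; 4.5 0 0 0 0 0 0; 0 0 0 0 0 0 0; 0 0 0 0 0 0 0; 0 0 0 0 0 0 0; 0 0 0 0 0 0 0; 0 0 0 0 0 0 0; 0 0 0 0 0 0 0; 0 0 0 0 0 0 0; 0 0 0 -1 0 0 0; 0 0 0 -2 0 0 0; 0 0 0 -5 0 0 0; 0 0 0 -6 0 0 0; 0 0 0 0 0 0 0; 0 0 0 0 0 0 0"
}}

```text
t: 28.42
ee_pos: [356.9, -305.7, 187.9]
orientation: [-2.221, -2.22, 0.0]
ft_force: [-0.7, 0.3, -3.4]
width: 14.6
```

```bash
python3 look.py w14 358.4 -305 239 s
```

```text
t 28.43 ee [ 356.9 -305.7  187.9] [[0.0, 1.0], [1.0, -0.0]] w 14.6 F [-0.7  0.3 -3.4]
n 2603 px 323.0 309.0 zmax 245.5 top [ 356.2 -295.6  243.1] shank [ 355.9 -304.1  230.5] tcp->top cm: x 1.01 y -0.08
```

>>> {"name": "play_rows", "arguments": {
  "plan": "0 2.16 3.97 0 0 0 0; 0 2.16 3.97 0 0 0 0; 0 2.16 3.97 0 0 0 0; 0 2.16 3.97 0 0 0 0; 0 2.16 3.97 0 0 0 0; 0 2.16 3.97 0 0 0 0; 0 2.16 3.97 0 0 0 0; 0 0 0 0 0 0 0; 0 0 0 3 0 0 0; 0 0 0 3 0 0 0; 0 0 0 2 0 0 0; 0 0 0 0 0 0 0; 0 0 0 0 0 0 0"
}}

```text
t: 30.1
ee_pos: [636.1, -155.7, 109.2]
orientation: [2.222, 2.22, 0.001]
ft_force: [0.6, -0.1, -2.2]
width: 14.4
```

```bash
python3 look.py w15 635 -155 160 s
```

```text
t 30.1 ee [ 636.1 -155.7  109.2] [[0.001, 1.0], [1.0, -0.001]] w 14.4 F [ 0.6 -0.1 -2.2]
n 2576 px 322.0 309.0 zmax 166.3 top [ 634.9 -146.   163.9] shank [ 635.  -154.1  151.5] tcp->top cm: x 0.97 y -0.12
```

View pics/w15.png

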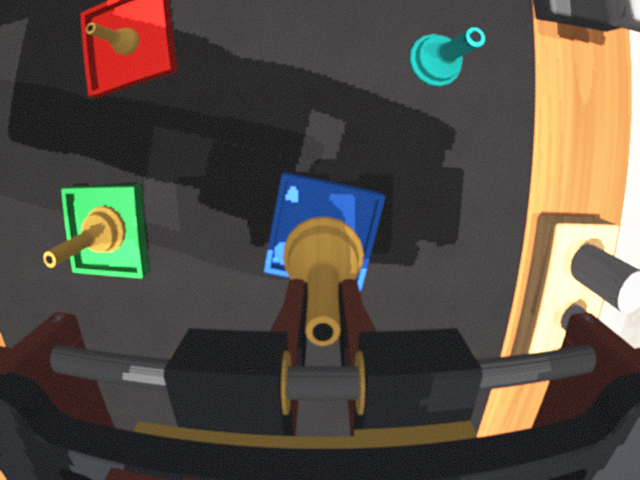

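The tuba is upright over the blue tray (323,230), within about 1 mm of its centre by the numbers. Lower and release.

>>> {"name": "play_rows", "arguments": {
  "plan": "0 0 0 2.5 0 0 0; 0 0 0 2 0 0 0; 0 0 0 0.6 0 0 0; 0 0 0 0.4 0 0 0; 0 0 0 0 0 0 0; 0 0 0 0 0 0 0; 4.5 0 0 0 0 0 0; 4.5 0 0 0 0 0 0; 4.5 0 0 0 0 0 0; 4.5 0 0 0 0 0 0; 4.5 0 0 0 0 0 0; 4.5 0 0 -2 0 0 0; 4.5 0 0 -4 0 0 0; 4.5 0 0 -5 0 0 0; 4.5 0 0 -5 0 0 0; 4.5 0 0 -4 0 0 0; 4.5 0 0 0 0 0 0; 4.5 0 0 0 0 0 0"
}}

```text
t: 32.4
ee_pos: [635.3, -155.2, 253.9]
orientation: [2.222, 2.221, 0.0]
ft_force: [-0.6, -0.2, 0.4]
width: 45.0
```

```bash
python3 look.py w16 635 -155 103; python3 - <<'E'
from workcell import *
from h import *
for n in("top","scene"):
    i=get_image(n);w=cloud(i);h=hsv(i);print(n,i["range_z"].shape)
    if n=="scene": cv2.imwrite("pics/s16.png",i["pixels"][...,::-1])
    for k,(x,y,z) in dict(horn=(472,12,62),alto=(503,419,77),trombone=(438.4,-152,90),tuba=(635,-155,103),silver_s=(571.7,-284,72),silver_l=(451,153,85)).items():
        s=(np.hypot(w[...,0]-x,w[...,1]-y)<25)&(w[...,2]>22)&(w[...,2]<z+10);p=w[s]
        if len(p)<10: print(k,"hidden",len(p));continue
        zt=np.percentile(p[:,2],97);print(k,"zmax",zt.round(1),"top",p[p[:,2]>zt-6].mean(0).round(1),"off centre",(p[p[:,2]>zt-6].mean(0)[:2]-[x,y]).round(1))
E
```

```text
t 32.4 ee [ 635.3 -155.2  253.9] [[0.0, 1.0], [1.0, -0.0]] w 45.0 F [-0.6 -0.2  0.4]
n 217 px 324.0 214.0 zmax 104.2 top [ 635.5 -155.1  102.7] shank [ 635.  -155.8   91.5] tcp->top cm: x 0.01 y 0.01
top (480, 640)
horn zmax 63.2 top [471.6  10.8  61.2] off centre [-0.4 -1.2]
alto zmax 77.8 top [503.  417.4  76. ] off centre [ 0.  -1.6]
trombone hidden 0
tuba hidden 1
silver_s hidden 0
silver_l zmax 86.7 top [450.9 151.6  85.2] off centre [-0.1 -1.4]
scene (480, 640)
horn zmax 62.8 top [471.   13.3  61.4] off centre [-1.   1.3]
alto zmax 78.0 top [503.7 419.4  76.6] off centre [0.7 0.4]
trombone zmax 91.1 top [ 439.5 -149.1   89.5] off centre [1.1 2.9]
tuba zmax 103.8 top [ 635.7 -153.   102.6] off centre [0.7 2. ]
silver_s zmax 73.4 top [ 571.4 -283.3   72.1] off centre [-0.3  0.7]
silver_l zmax 86.4 top [451.9 154.1  84.8] off centre [0.9 1.1]
```

View pics/s16.png

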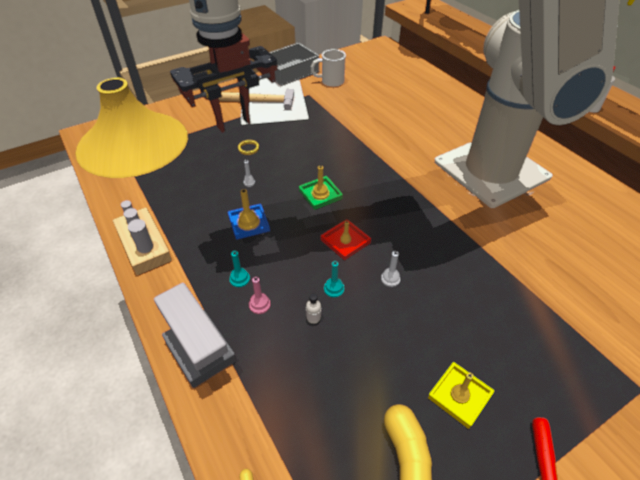

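The scene shows each brass piece upright in its tray: blue (247,212), green (320,185), red (346,236) and yellow (462,390). The silver, pink and turquoise ones haven't moved, and the gripper is clear. I hand the job in.

```bash
python3 -c "
from workcell import *
print(close_job())"
```

```text
the job is handed in; nothing more can be done
None
```

All four brass mouthpieces now stand upright on the floors of their trays: horn in red, alto in yellow, trombone in green and tuba in blue. I placed them in that order, and the job was handed in at about 32.5 s.

- **Final check:** shank tops stand at about 62, 77, 90 and 103 mm, which is each piece's height plus the 4 mm tray floor. All are within about 3 mm of their tray centres.
- **Left alone:** both silver pieces are within 2 mm of where they started and at their own heights. The pink and turquoise look-alikes look unmoved in the last picture.
- **Couldn't confirm or disagreed:**
  - At the end the arm hid the trombone, tuba and small silver from the top camera. They are confirmed by the scene camera, plus wrist views after release for the trombone and tuba.
  - The gripper read 1–4 mm narrower than the shanks given in the text (5.9 mm on the 9–10 mm horn), but every grip held.

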